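# Seat the knurled collar on the presetter spindle

## Robot

A 6-joint arm with a two-finger parallel gripper is mounted at the origin on the work surface. World frame = base frame: x ahead of the robot, y to its left, z up, the work surface at z = 0. Lengths are in m, angles in degrees, forces in N, time in s.
With the tool pointing down it reaches from about 0.325 to 0.775 m from the base axis. Payload 5.5 kg.
Tool frame: the origin (TCP) lies midway between the tips of the shut fingers; the grasp point (between the pads) lies 19 mm behind it; z points along the fingers, y is the direction in which the jaws open and shut (so a half turn about z gives the same grasp; the last joint's range is limited). The gripper opens to 85 mm and grips with 20 to 120 N. Pads are 22 mm wide; open, the fingers measure 114 mm over their backs; the gripper's body (76 mm by 85 mm) begins 54 mm behind the grasp point. The pads swing forward as they close: fully open they stand 13 mm farther back than shut.
Start: joints at [69.23, 5.22, 70.514, -0, 104.267, -3.249], TCP at [0.181, 0.572, 0.199] pointing down, gripper open.
Joint ranges: [-164.24, 164.24], [-49.07, 125.15], [9.68, 141.18], [-86.29, 266.29], [3.28, 154.24], [-151.56, 151.56]. Speed limits (degrees/s): [147.25, 147.25, 172.46, 180, 180, 180].

## Interface

Orientations are given as a 3x3 rotation matrix whose columns are the frame's x, y, z axes.
In Python, from plant import * gives the robot as it stands. The module is installed in compiled form; this text tells all that it offers.
- The arm moves only by the tool drive_tool, never from a script. Its argument "steps" is a list of rows, each a list of 2 entries, a list of its own where there are three numbers: the shift along the tool's x, y, z normalised to -1 to 1, where 1 is 0.1 m, then the turn, a rotation vector about the tool's x, y, z normalised to -1 to 1, where 1 is 90 degrees. In form: [[[dx, dy, dz], [ax, ay, az]], ...]. A call has exactly 10 rows; each row is the pose to reach, as a shift and turn from the pose commanded when the call began, along the tool's axes at that moment; what a row does not reach only later rows make up. A row lasts 1/12 s, in which the tool goes at most 41.7 mm and 7.16 degrees, less where a joint would pass 70% of its speed; a pose out of reach is approached as far as the arm can. A call with a number of a shift or a turn outside -1 to 1 is refused whole. A call with a gripper value outside its range is refused whole. "grip" is the gripper's target within -1 to 1 (shut at 1, half-way at 0, fully open at -1), set as the call begins (left out, the last holds). The fingers move at their own pace and stop on an object; "newtons" is the grip in N (left out, the last holds). Time passes only in rows, so rows that repeat a pose let the fingers close, or fill a call up. It gives the time, the measured TCP pose, the force and the opening at its end, in the units of the state.
- read_state(): the state, without advancing time (a new reading comes with each control period).
- read_camera(name): name is "scene" or "top" or "wrist"; returns the picture (480x640x3 uint8, red, green, blue); there is no depth.
- get_calibration(name): a dict with "fx", "fy", "cx", "cy" (pixels), "dist_coeffs" ([k1, k2, p1, p2, k3] as OpenCV has them; the pictures are not rectified), "xyz" and "orientation" of the camera in the world; the wrist camera has in their place "hand_eye" (4x4, takes a point from camera to tool coordinates, whose origin is the TCP and whose axes are the flange's). Camera axes: x right, y up, looking along -z (the intrinsics and any distortion apply to the point x, -y, -z); pixel columns grow to the right and rows downward; lengths in m; the calibration is good to about 2 mm. A picture is of the moment at which its call begins: read the wrist's pose just before it. get_calibration takes no time and is no camera call.
- sign_off(): hands the job in, once; it reports no verdict.
Trained networks look in the newest picture that a camera, given by its name, has taken for a name from the list of things; names that differ only in an ending like _2 or _b are one class to them, and where a whole thing is asked for, a point or a joint stands for the part that bears it (a point fixed in the world has none). Each returns a list of dicts, best first, with "score" (0 to 1); they miss things now and then, are a little off and sometimes report something else, mostly with a low value. They report only what shows in the picture. A call takes as long as a camera call. They do not tell look-alikes from the thing itself.
- recognise(camera, label): "location" ([x, y, z] in m, in world coordinates, good to about 4 mm: the middle of the surface that is visible of it).
- place_of(camera, label): "location" ([x, y, z] in m, in world coordinates, good to about 4 mm: a listed point, or the origin of a listed thing).
The state is a dict: "clock": time; "qpos": joint angles; "joint_vel": joint speeds; "tau": joint torques, N m; "position": TCP position; "eef_rot": TCP orientation; "contact_force": force on the tool from outside, world axes, zero at the start; "wrist_torque": the same for the moment, N m; "grip_width": finger opening in m.
Only numpy, scipy, OpenCV 4.12 (cv2) and the standard library are available. Lean on these libraries where they do the work, as an engineer would, in place of code of your own. Each camera call takes 0.05 s, during which the arm holds its last target. There are 200 camera calls.

## Task

Lift the knurled collar out of the open die, thread it over the spindle's upright spigot as it lies, keyed side down, and turn it until its hidden keyways drop over the cross pin. Push it down fully home against the red sprung seat and finish while still gripping it and holding it there: the program ends holding, do not let go. Leave the other things on the bench where they are.

Things in the scene. Friction and masses are not known exactly. Their poses are not given: they have to be found in the camera images.
- collar: Knurled collar, loose, 0.16 to 0.28 kg: upright ring 54 mm outside, 40 mm high, 33 mm through bore, dark knurled outside, bright inside. Origin: centre of underside, z up along the bore. Hidden in the bore's lower end: four keyways, 90 degrees apart, open below, closed above, 10 mm wide, 15 mm high, 5 mm deep outward. Their angle to the collar's x axis is not known: it must be felt.
- collar_top (a point): Centre of the collar's top, on the bore axis 40 mm above its underside. The collar starts upright in the die's cavity, keyed side down, turned any way; its upper 22 mm stand clear of the die's top face.
- die: Open sizing die, fixed: bright steel block 130 x 130 x 24 mm with a round cavity, 60 mm across, 18 mm deep, in the middle of its top (cavity floor 6 mm above the bench). Two guide pillars, 16 mm thick, stand 45 mm above the top face at (+54, +54) and (-54, -54) mm in its own x, y. Origin: centre of underside.
- spindle: Presetter spindle, fixed: dark disc 150 mm across, 14 mm high on the bench, with an upright steel spigot 30 mm thick in its middle; the spigot's top is 80 mm above the bench and tapers to 20 mm across over the top 7 mm. Origin: centre of the disc's underside, on the spigot's axis; z up.
- pin (a point): Middle of the brass cross pin, 40 mm above the bench on the spigot's axis. The pin is 6 mm thick, 41 mm long, lies along this point's x axis and stands out 5.5 mm on both sides of the spigot. A collar resting on it has its underside 43 mm above the bench; with two opposite keyways over it the collar goes down to 30 mm, fully home.
- seat (a joint): Red sprung seat ring round the spigot under the pin, 60 mm across, sliding straight down; value in m: 0 = up (its top 36 mm above the bench), 0.006 = fully pressed (top at 30 mm). The spring pushes back with 4 N at 0 and 10 N at 0.006, so the collar rises again when let go.
- holder: Bystander: steel tool holder standing on the bench, 60 mm across, 95 mm high. Origin: centre of its underside.
- collet_block: Bystander: black block 90 x 70 x 30 mm with six holes. Origin: centre of its underside.
- yellow_bin: Bystander: open yellow bin 130 x 100 x 70 mm. Origin: centre of its underside.
- gauge: Bystander: upright brass gauge cylinder, 44 mm across, 50 mm high. Origin: centre of its underside.
- wrench: Bystander: wrench lying flat beyond the work area. Origin: centre of its underside.
- screwdriver: Bystander: screwdriver lying flat beyond the work area. Origin: centre of its underside.
Not all that is in view belongs to the job. What is meant by the collar is not pink or purple, and is the smaller of those in its own colour.

How it is judged (in metres and radians):
On the way, in this order (a step that is already met when the one before it is completed fails the run):
1. the collar is lifted clear out of the die in the gripper (z of collar in the frame of die above 0.04 m and contact force between the fingers and collar above 1 N and contact force between collar and die below 0.1 N), for 0.1 s.
2. the collar is threaded upright over the spigot (z of collar in the frame of spindle below 0.065 m and horizontal distance between collar and spindle below 0.005 m and angle between collar's own z axis and vertical below 0.15 rad), for 0.05 s.
3. the collar is over the pin, pushed home on the pressed seat and held by the fingers (z of collar in the frame of spindle below 0.0325 m and horizontal distance between collar and spindle below 0.003 m and angle between collar's own z axis and vertical below 0.08 rad and value of joint seat above 0.0042 m and contact force between the fingers and collar above 2 N), for 0.3 s.
At the end, for the whole second after the job is handed in: Collar over the pin on the spigot: underside at most 2.5 mm above home, centred within 3 mm, upright within 0.08 rad, seat pressed at least 4.2 of 6 mm, fingers still on it (over 2 N), at rest, through the last second; bystanders within 20 mm of their starts (all of step 3 and linear speed of collar below 0.02 m/s and distance of each of holder, collet_block, yellow_bin, gauge, wrench, screwdriver from where it was at the start of the episode below 0.02 m); the arm keeps its last pose, push and grip.
It fails at once if a bystander is displaced by more than 20 mm (distance of any of holder, collet_block, yellow_bin, gauge, wrench, screwdriver from where it was at the start of the episode above 0.02 m).
It also fails if it takes over 54 s, if anything falls off the work surface, if the arm or the gripper's body presses on something with over 40 N, if the wrist force passes 120 N, or if a joint passes its speed limit or range.

## Working session

There is one attempt and no reset: what is moved stays moved. The work goes in short steps, Python scripts to look and compute and a tool call to move; the robot and the scene stay as the last step left them, time stands still between calls to the robot, and variables do not carry over. Pictures are saved under pics/ and viewed, about 8 in all and at most 12, crops included, and the job is handed in when it is done.

Besides the shell and the picture viewer there is one more tool, called after "Request:" by a JSON object that holds its "api" and its "payload", one argument or row to a line. drive_tool: Moves the arm, as the interface text tells. Its arguments: {"type":"object","properties":{"steps":{"type":"array","items":{"type":"array"}},"grip":{"type":"number"},"newtons":{"type":"number"}},"required":["steps"]}

```bash
mkdir -p pics
python3 - <<'E'
from plant import *
import cv2,numpy as np
s=read_state(); print({k:np.round(v,4).tolist() for k,v in s.items()})
for c in ["scene","top"]:
    im=read_camera(c); cv2.imwrite(f"pics/{c}0.png",im[:,:,::-1])
    for l in ["collar_top","collar","die","spindle","pin","holder","gauge","collet_block","yellow_bin"]:
        print(c,l,[(round(d["score"],2),np.round(d["location"],3).tolist()) for d in place_of(c,l)[:4]])
print(read_state()["clock"])
for c in ["scene","top","wrist"]:print(get_calibration(c))
E
```

```text
{'clock': 0.0, 'qpos': [69.2309, 5.2645, 70.5827, 0.0008, 104.2664, -3.2441], 'joint_vel': [0.0869, -0.0063, -0.0801, -0.0338, -0.0605, 0.0087], 'tau': [-0.0015, -45.8721, -41.803, 0.0001, 0.0112, -0.0], 'position': [0.1805, 0.5718, 0.1975], 'eef_rot': [[-0.9536, 0.3011, -0.0007], [0.3011, 0.9536, -0.0018], [0.0001, -0.002, -1.0]], 'contact_force': [-0.245, -0.1031, 0.1078], 'wrist_torque': [0.0314, 0.0439, 0.0186], 'grip_width': 0.0855}
scene collar_top [(0.95, [0.63, 0.35, 0.054]), (0.91, [0.5, 0.098, 0.038]), (0.81, [0.307, 0.217, 0.059]), (0.59, [0.463, 0.236, 0.049])]
scene collar [(0.86, [0.308, 0.216, 0.0]), (0.76, [0.632, 0.35, 0.0]), (0.61, [0.464, 0.238, 0.006]), (0.57, [0.497, 0.094, -0.003])]
scene die [(0.97, [0.465, 0.241, -0.004])]
scene spindle [(0.84, [0.493, -0.199, -0.003])]
scene pin [(0.64, [0.5, -0.198, 0.037])]
scene holder [(0.96, [0.609, 0.005, 0.002])]
scene gauge [(0.64, [0.452, -0.427, -0.002])]
scene collet_block [(0.83, [0.408, 0.001, 0.002]), (0.21, [0.611, 0.007, 0.001])]
scene yellow_bin [(0.69, [0.459, 0.476, -0.001]), (0.56, [0.735, -0.144, 0.002])]
[... 1265 characters left out ...]
entation': array([[ 0.00412201,  0.98476524, -0.17384027],
       [-0.9998945 ,  0.00648024,  0.0130001 ],
       [ 0.01392857,  0.17376834,  0.98468805]])}
{'fx': 412.0215932353532, 'fy': 412.0215932353532, 'cx': 309.5078565469519, 'cy': 238.1727867377476, 'dist_coeffs': array([-0.07020233,  0.        ,  0.        ,  0.        ,  0.        ]), 'hand_eye': array([[-1.88478234e-04,  9.54958350e-01,  2.96739808e-01,
         7.55052217e-02],
       [ 9.99999982e-01,  1.78931006e-04,  5.93333686e-05,
        -4.61699147e-04],
       [ 3.56494346e-06,  2.96739814e-01, -9.54958367e-01,
        -1.75210071e-01],
       [ 0.00000000e+00,  0.00000000e+00,  0.00000000e+00,
         1.00000000e+00]])}
```

View pics/top0.png

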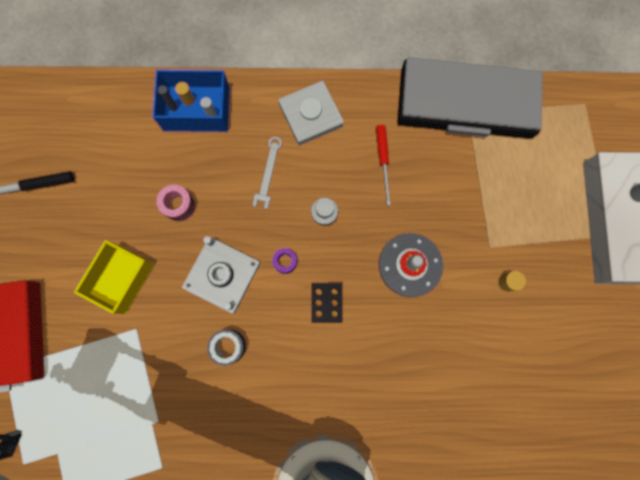

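View pics/scene0.png

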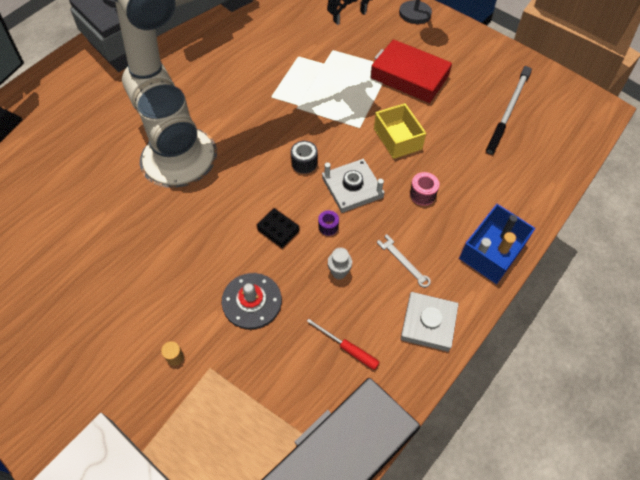

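Request:
{"api": "drive_tool", "payload": {
  "steps": [
    [[-0.1,-0.06,0],[0,0,0]],
    [[-0.2,-0.12,0],[0,0,0]],
    [[-0.3,-0.18,0],[0,0,0]],
    [[-0.4,-0.24,0],[0,0,0]],
    [[-0.5,-0.3,0],[0,0,0]],
    [[-0.6,-0.36,0],[0,0,0]],
    [[-0.7,-0.42,0],[0,0,0]],
    [[-0.8,-0.48,0],[0,0,0]],
    [[-0.9,-0.54,0],[0,0,0]],
    [[-1,-0.6,0],[0,0,0]]
  ],
  "grip": -1
}}

```text
clock: 1.83
position: [0.2587, 0.4839, 0.1987]
eef_rot: [[-0.954, 0.301, 0.0], [0.301, 0.954, 0.0], [-0.0, 0.0, -1.0]]
contact_force: [0.1, -0.6, 0.4]
grip_width: 0.0854
```

Request:
{"api": "drive_tool", "payload": {
  "steps": [
    [[-0.1,-0.06,0],[0,0,0]],
    [[-0.2,-0.12,0],[0,0,0]],
    [[-0.3,-0.18,0],[0,0,0]],
    [[-0.4,-0.24,0],[0,0,0]],
    [[-0.5,-0.3,0],[0,0,0]],
    [[-0.6,-0.36,0],[0,0,0]],
    [[-0.7,-0.42,0],[0,0,0]],
    [[-0.8,-0.48,0],[0,0,0]],
    [[-0.9,-0.54,0],[0,0,0]],
    [[-1,-0.6,0],[0,0,0]]
  ]
}}

```text
clock: 2.67
position: [0.336, 0.3967, 0.1987]
eef_rot: [[-0.954, 0.301, 0.0], [0.301, 0.954, 0.0], [-0.0, 0.0, -1.0]]
contact_force: [-0.7, 1.4, 0.8]
grip_width: 0.0855
```

Request:
{"api": "drive_tool", "payload": {
  "steps": [
    [[-0.1,-0.06,0],[0,0,0]],
    [[-0.2,-0.12,0],[0,0,0]],
    [[-0.3,-0.18,0],[0,0,0]],
    [[-0.4,-0.24,0],[0,0,0]],
    [[-0.5,-0.3,0],[0,0,0]],
    [[-0.6,-0.36,0],[0,0,0]],
    [[-0.7,-0.42,0],[0,0,0]],
    [[-0.8,-0.48,0],[0,0,0]],
    [[-0.9,-0.54,0],[0,0,0]],
    [[-1,-0.6,0],[0,0,0]]
  ]
}}

```text
clock: 3.5
position: [0.4133, 0.3093, 0.1987]
eef_rot: [[-0.954, 0.301, 0.0], [0.301, 0.954, 0.0], [-0.0, 0.0, -1.0]]
contact_force: [-0.1, 0.3, 0.6]
grip_width: 0.0855
```

Request:
{"api": "drive_tool", "payload": {
  "steps": [
    [[-0.1,-0.07,0.08],[0,0,0]],
    [[-0.2,-0.14,0.16],[0,0,0]],
    [[-0.3,-0.2,0.24],[0,0,0]],
    [[-0.4,-0.28,0.32],[0,0,0]],
    [[-0.5,-0.35,0.4],[0,0,0]],
    [[-0.6,-0.42,0.5],[0,0,0]],
    [[-0.7,-0.5,0.6],[0,0,0]],
    [[-0.7,-0.53,0.68],[0,0,0]],
    [[-0.7,-0.53,0.68],[0,0,0]],
    [[-0.7,-0.53,0.68],[0,0,0]]
  ]
}}

```text
clock: 4.33
position: [0.4629, 0.2384, 0.13]
eef_rot: [[-0.953, 0.301, -0.001], [0.301, 0.953, -0.0], [0.001, -0.001, -1.0]]
contact_force: [-0.7, 0.2, 0.5]
grip_width: 0.0856
```

```bash
cat > h.py <<'E'
from plant import *
import cv2,numpy as np
def cam(name,s=None):
    c=get_calibration(name); K=np.array([[c['fx'],0,c['cx']],[0,c['fy'],c['cy']],[0,0,1.]])
    if name=='wrist':
        T=np.eye(4);T[:3,:3]=s['eef_rot'];T[:3,3]=s['position'];M=T@c['hand_eye'];R,t=M[:3,:3],M[:3,3]
    else: R,t=np.array(c['orientation']),np.array(c['xyz'])
    R=R@np.diag([1,-1,-1.]); return K,np.array(c['dist_coeffs']),R,t
def proj(P,C):
    K,d,R,t=C; return cv2.projectPoints(np.asarray(P,float).reshape(-1,3),cv2.Rodrigues(R.T)[0],-R.T@t,K,d)[0].reshape(-1,2)
def bird(im,C,c,z,half=.08,px=.00025):
    "view of plane z: column -> -y, row -> -x (as top camera)"
    g=np.arange(-half,half,px);X,Y=np.meshgrid(c[0]-g,c[1]-g,indexing='ij')
    uv=proj(np.stack([X,Y,0*X+z],-1),C).astype(np.float32).reshape(*X.shape,2)
    return cv2.remap(im,uv[...,0],uv[...,1],cv2.INTER_LINEAR)
E
python3 - <<'E'
from h import *
s=read_state(); im=read_camera("wrist"); cv2.imwrite("pics/w1.png",im[:,:,::-1])
for l in ["collar_top","die"]: print(l,[(round(d["score"],2),np.round(d["location"],4).tolist()) for d in place_of("wrist",l)[:3]])
C=cam("wrist",s); c=[.465,.238]; b=bird(im,C,c,.046)
cv2.imwrite("pics/b1.png",b[:,:,::-1])
cv2.imwrite("pics/both1.png",np.hstack([cv2.resize(im,(400,300))[:,:,::-1],cv2.resize(b,(300,300))[:,:,::-1]]))
g=cv2.GaussianBlur(cv2.cvtColor(b,cv2.COLOR_RGB2GRAY),(5,5),0)
for lo,hi in((60,72),(100,114)):
    r=cv2.HoughCircles(g,cv2.HOUGH_GRADIENT,1,40,param1=80,param2=20,minRadius=lo,maxRadius=hi)
    if r is not None:
        for u,v,R in r[0][:3]: print("circle",c[0]+.08-v*.00025,c[1]+.08-u*.00025,R*.25)
E
```

```text
collar_top [(0.84, [0.468, 0.2405, 0.0454])]
die [(0.56, [0.4678, 0.2403, 0.0008])]
circle 0.46562502 0.23912498 27.25
```

View pics/both1.png

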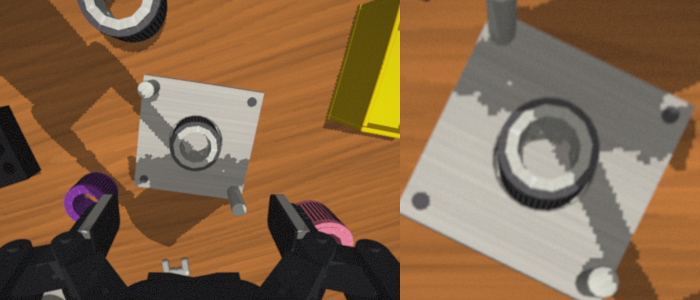

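Request:
{"api": "drive_tool", "payload": {
  "steps": [
    [[-0.03,0.02,0.1],[0,0,0]],
    [[-0.03,0.02,0.25],[0,0,0]],
    [[-0.03,0.02,0.4],[0,0,0]],
    [[-0.03,0.02,0.55],[0,0,0]],
    [[-0.03,0.02,0.7],[0,0,0]],
    [[-0.03,0.02,0.8],[0,0,0]],
    [[-0.03,0.02,0.9],[0,0,0]],
    [[-0.03,0.02,0.96],[0,0,0]],
    [[-0.03,0.02,1],[0,0,0]],
    [[-0.03,0.02,1],[0,0,0]]
  ]
}}

```text
clock: 5.32
position: [0.4666, 0.2396, 0.03]
eef_rot: [[-0.954, 0.301, -0.001], [0.301, 0.954, -0.0], [0.001, -0.001, -1.0]]
contact_force: [-0.1, 0.2, -1.0]
grip_width: 0.0856
```

Request:
{"api": "drive_tool", "payload": {
  "steps": [
    [[0,0,0.03],[0,0,0]],
    [[0,0,0.06],[0,0,0]],
    [[0,0,0.06],[0,0,0]],
    [[0,0,0.06],[0,0,0]],
    [[0,0,0.06],[0,0,0]],
    [[0,0,0.06],[0,0,0]],
    [[0,0,0.06],[0,0,0]],
    [[0,0,0.06],[0,0,0]],
    [[0,0,0.06],[0,0,0]],
    [[0,0,0.06],[0,0,0]]
  ],
  "grip": 1,
  "newtons": 60
}}

```text
clock: 6.15
position: [0.4668, 0.2396, 0.0247]
eef_rot: [[-0.954, 0.301, 0.0], [0.301, 0.954, 0.0], [-0.0, 0.0, -1.0]]
contact_force: [-0.1, -0.3, 0.6]
grip_width: 0.0003
```

Run:
```python
from h import *
s=read_state(); print(s['grip_width'],s['position'])
w=read_camera("wrist"); t=read_camera("top"); sc=read_camera("scene")
cv2.imwrite("pics/all2.png",np.hstack([cv2.resize(w,(400,300)),cv2.resize(sc[130:230,270:410],(400,300))])[:,:,::-1])
for c in("wrist","scene"):print(c,[(round(d["score"],2),np.round(d["location"],4).tolist()) for d in place_of(c,"collar_top")[:5]])
```

```text
0.00029620829504624287 [0.4668077  0.23959024 0.02471199]
wrist [(0.79, [0.5001, 0.0926, 0.0405])]
scene [(0.97, [0.4993, 0.0939, 0.0386]), (0.91, [0.6308, 0.3509, 0.054]), (0.71, [0.4653, 0.2365, 0.0512]), (0.67, [0.3077, 0.2197, 0.0545])]
```

View pics/all2.png

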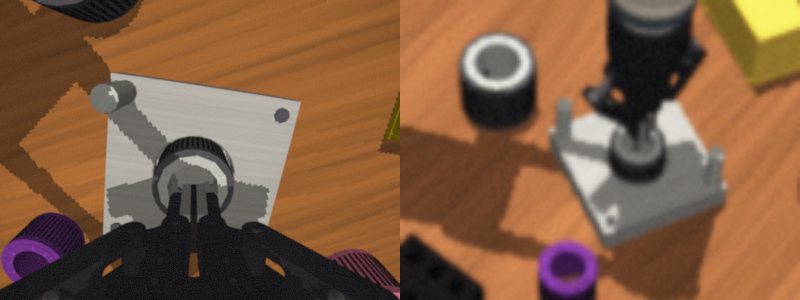

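Run:
```python
from h import *
s=read_state(); s=dict(s); w2=read_camera("wrist"); w1=cv2.imread("pics/w1.png")[:,:,::-1]
s['position']=np.zeros(3); s['eef_rot']=np.eye(3); C=cam("wrist",s); out=[]
for im,y0,zs in((w1,.0428,(-.013,-.035,-.055)),(w2,.0002,(0,-.02,-.04))):
    o=im[180:420,80:540].copy(); o=cv2.resize(o,None,fx=1.6,fy=1.6)
    for z,col in zip(zs,((255,0,0),(0,255,0),(255,255,0))):
        for y in(-y0,y0):
            q=(proj([[x,y,z] for x in(-.011,.011)],C)-[80,180])*1.6
            cv2.line(o,*[tuple(int(a) for a in p) for p in q],col,1)
            for p in q: cv2.circle(o,tuple(int(a) for a in p),3,col,1)
    out.append(o[:300])
cv2.imwrite("pics/f3.png",np.vstack(out)[:,:,::-1])
```

```text
(no output)
```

View pics/f3.png

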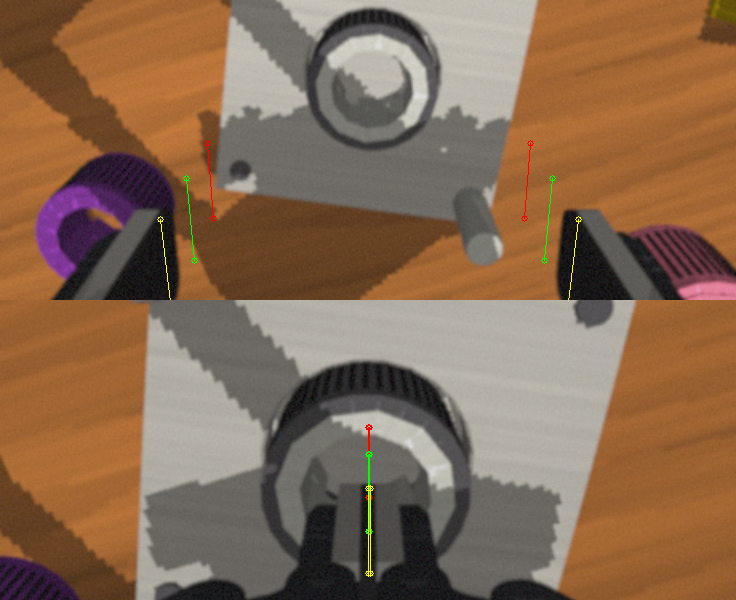

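Request:
{"api": "drive_tool", "payload": {
  "steps": [
    [[0,0,0],[0,0,0]],
    [[0,0,0],[0,0,0]],
    [[0,0,0],[0,0,0]],
    [[0,0,0],[0,0,0]],
    [[0,0,0],[0,0,0]],
    [[0,0,0],[0,0,0]],
    [[0,0,0],[0,0,0]],
    [[0,0,0],[0,0,0]],
    [[0,0,0],[0,0,0]],
    [[0,0,0],[0,0,0]]
  ],
  "grip": -1
}}

```text
clock: 7.28
position: [0.4668, 0.2396, 0.0247]
eef_rot: [[-0.954, 0.301, -0.0], [0.301, 0.954, -0.0], [0.0, -0.0, -1.0]]
contact_force: [-0.5, 0.1, -0.5]
grip_width: 0.0854
```

Run:
```python
from h import *
s=read_state(); print(s['grip_width'],s['position'])
t=read_camera("scene"); cv2.imwrite("pics/s4f.png",t[:,:,::-1])
C=cam("scene"); R=np.array(s['eef_rot']);p=np.array(s['position'])
o=cv2.resize(t[100:240,260:440],None,fx=4,fy=4,interpolation=cv2.INTER_CUBIC)
for z,col in((-.013,(255,0,0)),(-.052,(255,255,0))):
  for y in(-.057,-.0428,.0428,.057):
    q=(proj([p+R@np.array([x,y,z]) for x in(-.011,.011)],C)-[260,100])*4
    cv2.line(o,*[tuple(int(a) for a in k) for k in q],col,1)
cv2.imwrite("pics/s4.png",o[:,:,::-1])
```

```text
0.08536765576839384 [0.46677443 0.2396018  0.02465455]
```

View pics/s4.png

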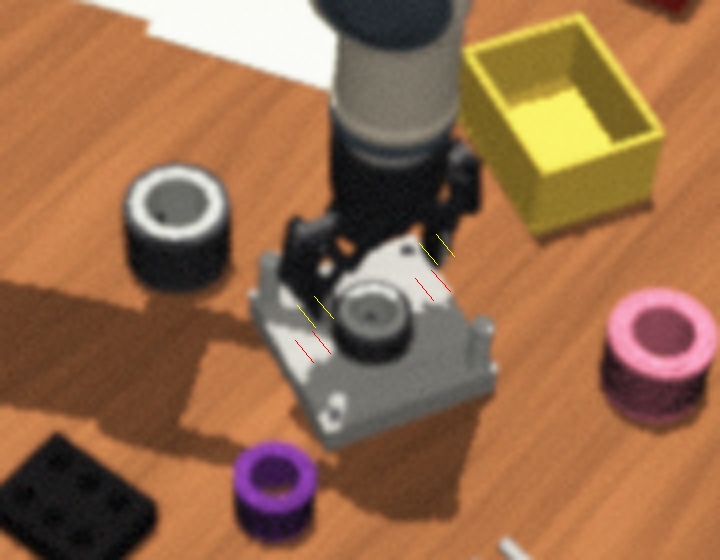

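Request:
{"api": "drive_tool", "payload": {
  "steps": [
    [[0,0,0.05],[0,0,0]],
    [[0,0,0.1],[0,0,0]],
    [[0,0,0.15],[0,0,0]],
    [[0,0,0.2],[0,0,0]],
    [[0,0,0.25],[0,0,0]],
    [[0,0,0.29],[0,0,0]],
    [[0,0,0.32],[0,0,0]],
    [[0,0,0.35],[0,0,0]],
    [[0,0,0.36],[0,0,0]],
    [[0,0,0.36],[0,0,0]]
  ]
}}

```text
clock: 8.17
position: [0.4666, 0.2395, -0.0116]
eef_rot: [[-0.954, 0.301, -0.0], [0.301, 0.954, -0.0], [0.0, -0.0, -1.0]]
contact_force: [-0.5, -0.0, 0.0]
grip_width: 0.0854
```

Request:
{"api": "drive_tool", "payload": {
  "steps": [
    [[0,0,0],[0,0,0]],
    [[0,0,0],[0,0,0]],
    [[0,0,0],[0,0,0]],
    [[0,0,0],[0,0,0]],
    [[0,0,0],[0,0,0]],
    [[0,0,0],[0,0,0]],
    [[0,0,0],[0,0,0]],
    [[0,0,0],[0,0,0]],
    [[0,0,0],[0,0,0]],
    [[0,0,0],[0,0,0]]
  ],
  "grip": 1,
  "newtons": 60
}}

```text
clock: 9.0
position: [0.4673, 0.2398, -0.0105]
eef_rot: [[-0.954, 0.301, 0.001], [0.301, 0.954, 0.001], [-0.001, 0.001, -1.0]]
contact_force: [0.2, -0.2, 5.6]
grip_width: 0.0526
```

Request:
{"api": "drive_tool", "payload": {
  "steps": [
    [[0,0,-0.05],[0,0,0]],
    [[0,0,-0.12],[0,0,0]],
    [[0,0,-0.2],[0,0,0]],
    [[0,0,-0.32],[0,0,0]],
    [[0,0,-0.45],[0,0,0]],
    [[0,0,-0.58],[0,0,0]],
    [[0,0,-0.72],[0,0,0]],
    [[0,0,-0.86],[0,0,0]],
    [[0,0,-0.96],[0,0,0]],
    [[0,0,-1],[0,0,0]]
  ],
  "newtons": 80
}}

```text
clock: 9.83
position: [0.4679, 0.2401, 0.0918]
eef_rot: [[-0.954, 0.301, 0.004], [0.301, 0.954, 0.002], [-0.003, 0.003, -1.0]]
contact_force: [1.1, -0.0, -1.4]
grip_width: 0.0517
```

Run:
```python
from h import *
s=read_state(); print(s['grip_width'],s['position'],s['contact_force'])
im=read_camera("wrist"); cv2.imwrite("pics/w5.png",im[:,:,::-1])
print([(round(d["score"],2),np.round(d["location"],4).tolist()) for d in place_of("wrist","collar_top")[:3]])
t=read_camera("top"); cv2.imwrite("pics/t5.png",t[:,:,::-1])
# spigot/disc from top camera: bird views at disc top (.014) and spigot top (.080)
C=cam("top"); c=[.492,-.2]
a=bird(t,C,c,.014); b=bird(t,C,c,.08)
for im2,lo,hi in((a,290,310),(b,36,64)):
    g=cv2.GaussianBlur(cv2.cvtColor(im2,cv2.COLOR_RGB2GRAY),(5,5),0)
    r=cv2.HoughCircles(g,cv2.HOUGH_GRADIENT,1,40,param1=60,param2=12,minRadius=lo,maxRadius=hi)
    if r is not None:
        for u,v,R in r[0][:3]: print("circle",c[0]+.08-v*.00025,c[1]+.08-u*.00025,R*.25)
for k in("top","scene"):
    for l in("spindle","pin"):
        if k=="scene" and l=="spindle": read_camera("scene")
        print(k,l,[(round(d["score"],2),np.round(d["location"],4).tolist()) for d in place_of(k,l)[:2]])
cv2.imwrite("pics/v5.png",np.hstack([cv2.resize(im,(480,360)),cv2.resize(b,(320,320))[:,:,:] if 0 else cv2.resize(b,(320,360))])[:,:,::-1])
```

```text
0.05168070641336863 [0.46786245 0.24005586 0.09180926] [ 1.08196629 -0.00721963 -1.39922753]
[(0.97, [0.4994, 0.0939, 0.0392]), (0.6, [0.4707, 0.2405, 0.1489]), (0.6, [0.6276, 0.3473, 0.0556])]
top spindle [(0.69, [0.4911, -0.2002, 0.0019])]
top pin []
scene spindle [(0.76, [0.4943, -0.2004, 0.0013])]
scene pin [(0.77, [0.4976, -0.1943, 0.0377])]
```

View pics/v5.png

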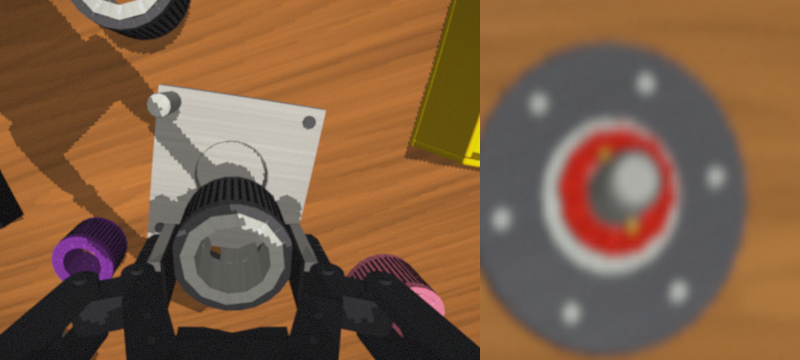

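Request:
{"api": "drive_tool", "payload": {
  "steps": [
    [[-0.01,-0.05,0],[0,0,0]],
    [[-0.03,-0.14,0],[0,0,0]],
    [[-0.05,-0.24,0],[0,0,0]],
    [[-0.07,-0.34,0],[0,0,0]],
    [[-0.09,-0.44,0],[0,0,0]],
    [[-0.11,-0.54,0],[0,0,0]],
    [[-0.13,-0.64,0],[0,0,0]],
    [[-0.15,-0.74,0],[0,0,0]],
    [[-0.17,-0.84,0],[0,0,0]],
    [[-0.19,-0.94,0],[0,0,0]]
  ]
}}

```text
clock: 11.07
position: [0.4565, 0.1431, 0.0888]
eef_rot: [[-0.954, 0.301, 0.0], [0.301, 0.954, 0.0], [-0.0, 0.0, -1.0]]
contact_force: [0.3, -0.1, -0.8]
grip_width: 0.0522
```

Request:
{"api": "drive_tool", "payload": {
  "steps": [
    [[-0.02,-0.1,0],[0,0,0]],
    [[-0.04,-0.2,0],[0,0,0]],
    [[-0.06,-0.3,0],[0,0,0]],
    [[-0.08,-0.4,0],[0,0,0]],
    [[-0.1,-0.5,0],[0,0,0]],
    [[-0.12,-0.6,0],[0,0,0]],
    [[-0.14,-0.7,0],[0,0,0]],
    [[-0.16,-0.8,0],[0,0,0]],
    [[-0.18,-0.9,0],[0,0,0]],
    [[-0.2,-1,0],[0,0,0]]
  ]
}}

```text
clock: 11.9
position: [0.4455, 0.0419, 0.0887]
eef_rot: [[-0.954, 0.301, 0.0], [0.301, 0.954, 0.0], [-0.0, 0.0, -1.0]]
contact_force: [-0.6, -0.7, -1.7]
grip_width: 0.0517
```

Request:
{"api": "drive_tool", "payload": {
  "steps": [
    [[-0.02,-0.1,0],[0,0,0]],
    [[-0.04,-0.2,0],[0,0,0]],
    [[-0.06,-0.3,0],[0,0,0]],
    [[-0.08,-0.4,0],[0,0,0]],
    [[-0.1,-0.5,0],[0,0,0]],
    [[-0.12,-0.6,0],[0,0,0]],
    [[-0.14,-0.7,0],[0,0,0]],
    [[-0.16,-0.8,0],[0,0,0]],
    [[-0.18,-0.9,0],[0,0,0]],
    [[-0.2,-1,0],[0,0,0]]
  ]
}}

```text
clock: 12.73
position: [0.4344, -0.0595, 0.0887]
eef_rot: [[-0.954, 0.301, -0.0], [0.301, 0.954, 0.0], [0.0, 0.0, -1.0]]
contact_force: [0.1, -0.0, -1.3]
grip_width: 0.052
```

Request:
{"api": "drive_tool", "payload": {
  "steps": [
    [[-0.02,-0.1,0],[0,0,0]],
    [[-0.04,-0.2,0],[0,0,0]],
    [[-0.06,-0.3,0],[0,0,0]],
    [[-0.08,-0.4,0],[0,0,0]],
    [[-0.1,-0.5,0],[0,0,0]],
    [[-0.12,-0.6,0],[0,0,0]],
    [[-0.14,-0.7,0],[0,0,0]],
    [[-0.16,-0.8,0],[0,0,0]],
    [[-0.18,-0.9,0],[0,0,0]],
    [[-0.2,-1,0],[0,0,0]]
  ]
}}

```text
clock: 13.57
position: [0.4234, -0.1609, 0.0887]
eef_rot: [[-0.954, 0.301, 0.0], [0.301, 0.954, -0.0], [-0.0, -0.0, -1.0]]
contact_force: [-0.5, 0.1, -2.6]
grip_width: 0.0516
```

Request:
{"api": "drive_tool", "payload": {
  "steps": [
    [[0,-0.05,0],[0,0,0]],
    [[0,-0.1,0],[0,0,0]],
    [[0,-0.15,0],[0,0,0]],
    [[0,-0.18,0],[0,0,0]],
    [[0,-0.18,0],[0,0,0]],
    [[0,-0.18,0],[0,0,0]],
    [[0,-0.18,0],[0,0,0]],
    [[0,-0.18,0],[0,0,0]],
    [[0,-0.18,0],[0,0,0]],
    [[0,-0.18,0],[0,0,0]]
  ]
}}

```text
clock: 14.4
position: [0.4182, -0.1769, 0.0887]
eef_rot: [[-0.954, 0.301, 0.0], [0.301, 0.954, 0.0], [-0.0, 0.0, -1.0]]
contact_force: [-0.1, -0.4, -1.9]
grip_width: 0.0521
```

Run:
```python
from h import *
s=read_state(); print({k:np.round(s[k],4).tolist() for k in("position","contact_force","qpos","grip_width")}); print(np.round(s['eef_rot'],4))
im=read_camera("wrist"); cv2.imwrite("pics/w6.png",im[:,:,::-1])
for l in("collar_top","spindle","pin"): print(l,[(round(d["score"],2),np.round(d["location"],4).tolist()) for d in place_of("wrist",l)[:3]])
C=cam("wrist",s); b=bird(im,C,[.492,-.2],.04)
cv2.imwrite("pics/v6.png",np.hstack([im[60:,:][:,60:],cv2.resize(b,(220,420))])[:,:,::-1])
```

```text
{'position': [0.4182, -0.1769, 0.0887], 'contact_force': [-0.1238, -0.4295, -1.939], 'qpos': [-27.2218, -17.4656, 102.7481, 0.0032, 94.7155, -99.7231], 'grip_width': 0.0521}
[[-9.537e-01  3.007e-01  1.000e-04]
 [ 3.007e-01  9.537e-01  0.000e+00]
 [-0.000e+00  0.000e+00 -1.000e+00]]
collar_top [(0.96, [0.4185, -0.1727, 0.1478]), (0.27, [0.4196, -0.1778, 0.104])]
spindle [(0.96, [0.4932, -0.2009, -0.0036])]
pin []
```

View pics/w6.png

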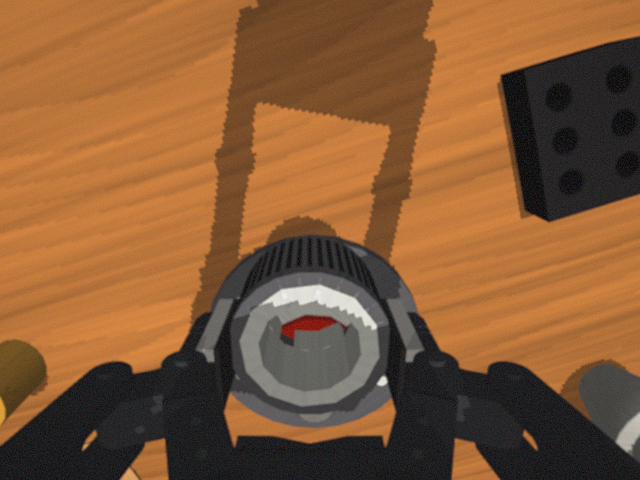

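Request:
{"api": "drive_tool", "payload": {
  "steps": [
    [[-0.08,0,0],[0,0,0]],
    [[-0.18,0,0],[0,0,0]],
    [[-0.28,0,0],[0,0,0]],
    [[-0.38,0,0],[0,0,0]],
    [[-0.48,0,0],[0,0,0]],
    [[-0.58,0,0],[0,0,0]],
    [[-0.68,0,0],[0,0,0]],
    [[-0.75,0,0],[0,0,0]],
    [[-0.78,0,0],[0,0,0]],
    [[-0.78,0,0],[0,0,0]]
  ]
}}

```text
clock: 15.43
position: [0.4929, -0.2007, 0.0884]
eef_rot: [[-0.954, 0.301, -0.0], [0.301, 0.954, 0.0], [0.001, 0.0, -1.0]]
contact_force: [-0.2, -0.2, -1.8]
grip_width: 0.0518
```

Run:
```python
from h import *
s=read_state(); p=s['position']; print(np.round(p,4),s['contact_force'])
im=read_camera("wrist"); cv2.imwrite("pics/w7.png",im[:,:,::-1])
C=cam("wrist",s); b=bird(im,C,p[:2],p[2]+.0565,half=.04,px=.000125)
g=cv2.GaussianBlur(cv2.cvtColor(b,cv2.COLOR_RGB2GRAY),(5,5),0)
for lo,hi in((120,145),(205,225)):
    r=cv2.HoughCircles(g,cv2.HOUGH_GRADIENT,1,40,param1=60,param2=12,minRadius=lo,maxRadius=hi)
    if r is not None:
        for u,v,R in r[0][:3]: print("dx,dy mm",40-v*.125,40-u*.125,R*.125)
cv2.imwrite("pics/v7.png",np.hstack([cv2.resize(im[200:440,180:460],(420,360)),cv2.resize(b,(360,360))])[:,:,::-1])
```

```text
[ 0.4929 -0.2007  0.0884] [-0.22339236 -0.18277004 -1.75148741]
dx,dy mm -0.5625 -0.4375 16.775
dx,dy mm -36.6875 12.5625 17.5
dx,dy mm -21.3125 7.3125 16.95
dx,dy mm -0.8125 -0.3125 27.0625
dx,dy mm -5.4375 1.6875 28.05
dx,dy mm 2.1875 -4.8125 27.775
```

View pics/v7.png

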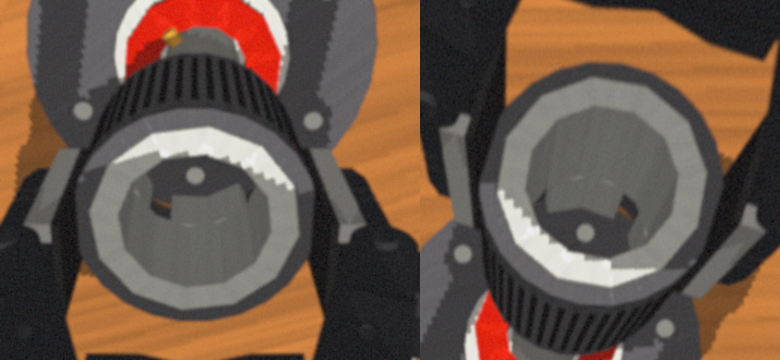

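Run:
```python
from h import *
s=read_state(); p=np.array(s['position']); im=cv2.imread("pics/w7.png")[:,:,::-1]
C=cam("wrist",s); K,d,R,t=C
def at(u,v,z):
    n=cv2.undistortPoints(np.array([[[u,v]]],float),K,d)[0,0]; r=R@np.array([n[0],n[1],1]); return (t+r*(z-t[2])/r[2])[:2]
c=p[:2]+[-.0006,-.0004]
for q in((294.7,331.3),(340,326.7)):
    v=at(*q,p[2]+.0165)-c; print("tongue corner r,ang",np.hypot(*v)*1e3,np.degrees(np.arctan2(v[1],v[0])))
for n in("w7.png",):
    v=at(294.7,225.3,.043); print("pin end",v,np.degrees(np.arctan2(*(v-[.4925,-.2])[::-1])),np.hypot(*(v-[.4925,-.2])))
# pin from top picture, brass pixels in plane .04
T=cv2.imread("pics/top0.png")[:,:,::-1]; CT=cam("top"); b=bird(T,CT,[.4925,-.2],.04,half=.03)
h=cv2.cvtColor(b,cv2.COLOR_RGB2HSV); m=((h[...,0]>13)&(h[...,0]<32)&(h[...,1]>110)).astype(np.uint8)
n,l,st,ce=cv2.connectedComponentsWithStats(m)
for i in range(1,n):
    if st[i,4]>30: print("brass",st[i,4],.4925+.03-ce[i][1]*.00025,-.2+.03-ce[i][0]*.00025)
z=p[2]+.0165; B=bird(im,C,c,z,half=.024,px=.00008); cc=300
for a in range(0,360,15):
    e=np.array([-np.sin(np.radians(a)),-np.cos(np.radians(a))]); 
    q0=cc+e*.0165/.00008; q1=cc+e*(.0195 if a%45 else .0215)/.00008
    cv2.line(B,tuple(int(k) for k in q0),tuple(int(k) for k in q1),(255,0,255),1)
    if a%45==0: cv2.putText(B,str(a),tuple(int(k) for k in cc+e*275-[12,0]),0,.5,(0,255,255),1)
cv2.circle(B,(300,300),int(.0165/.00008),(0,255,0),1)
cv2.imwrite("pics/v8.png",B[:,:,::-1])
```

```text
tongue corner r,ang 17.913964960801565 -38.33875537956977
tongue corner r,ang 19.683122218728005 25.041677640138673
pin end [ 0.47609095 -0.20450447] -164.64978864009674 0.01701608585763848
brass 228 0.5079506578947368 -0.19162390350877195
brass 306 0.4770661764705882 -0.2046029411764706
```

View pics/v8.png

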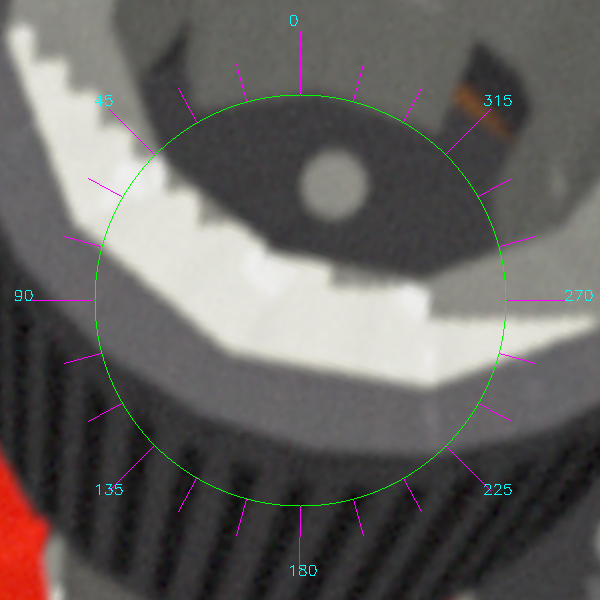

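Request:
{"api": "drive_tool", "payload": {
  "steps": [
    [[0,0.01,0.02],[0,0,0.03]],
    [[0,0.02,0.04],[0,0,0.06]],
    [[0,0.02,0.07],[0,0,0.1]],
    [[0,0.02,0.1],[0,0,0.13]],
    [[0,0.02,0.13],[0,0,0.16]],
    [[0,0.02,0.16],[0,0,0.19]],
    [[0,0.02,0.18],[0,0,0.19]],
    [[0,0.02,0.2],[0,0,0.19]],
    [[0,0.02,0.2],[0,0,0.19]],
    [[0,0.02,0.2],[0,0,0.19]]
  ]
}}

```text
clock: 16.32
position: [0.493, -0.1986, 0.0687]
eef_rot: [[-0.823, 0.567, -0.0], [0.567, 0.823, 0.0], [0.0, -0.0, -1.0]]
contact_force: [0.0, -0.5, -2.0]
grip_width: 0.0522
```

Request:
{"api": "drive_tool", "payload": {
  "steps": [
    [[0,0,0.01],[0,0,0]],
    [[0,0,0.02],[0,0,0]],
    [[0,0,0.03],[0,0,0]],
    [[0,0,0.04],[0,0,0]],
    [[0,0,0.05],[0,0,0]],
    [[0,0,0.06],[0,0,0]],
    [[0,0,0.07],[0,0,0]],
    [[0,0,0.08],[0,0,0]],
    [[0,0,0.08],[0,0,0]],
    [[0,0,0.08],[0,0,0]]
  ]
}}

```text
clock: 17.15
position: [0.493, -0.1986, 0.0606]
eef_rot: [[-0.823, 0.568, -0.0], [0.568, 0.823, 0.0], [0.0, -0.0, -1.0]]
contact_force: [0.3, 0.3, -0.8]
grip_width: 0.0519
```

Request:
{"api": "drive_tool", "payload": {
  "steps": [
    [[0,0,0.02],[0,0,0]],
    [[0,0,0.04],[0,0,0]],
    [[0,0,0.06],[0,0,0]],
    [[0,0,0.08],[0,0,0]],
    [[0,0,0.1],[0,0,0]],
    [[0,0,0.11],[0,0,0]],
    [[0,0,0.12],[0,0,0]],
    [[0,0,0.13],[0,0,0]],
    [[0,0,0.14],[0,0,0]],
    [[0,0,0.14],[0,0,0]]
  ]
}}

```text
clock: 17.98
position: [0.493, -0.1986, 0.0465]
eef_rot: [[-0.823, 0.568, -0.0], [0.568, 0.823, 0.0], [0.0, -0.0, -1.0]]
contact_force: [-0.6, -0.6, -1.4]
grip_width: 0.0519
```

Request:
{"api": "drive_tool", "payload": {
  "steps": [
    [[0,0,0.02],[0,0,0]],
    [[0,0,0.04],[0,0,0]],
    [[0,0,0.06],[0,0,0]],
    [[0,0,0.08],[0,0,0]],
    [[0,0,0.1],[0,0,0]],
    [[0,0,0.11],[0,0,0]],
    [[0,0,0.12],[0,0,0]],
    [[0,0,0.13],[0,0,0]],
    [[0,0,0.14],[0,0,0]],
    [[0,0,0.14],[0,0,0]]
  ]
}}

```text
clock: 18.82
position: [0.493, -0.1986, 0.0324]
eef_rot: [[-0.823, 0.568, -0.0], [0.568, 0.823, 0.0], [0.0, -0.0, -1.0]]
contact_force: [-0.3, -0.6, -1.8]
grip_width: 0.0518
```

Request:
{"api": "drive_tool", "payload": {
  "steps": [
    [[0,0,0.01],[0,0,0]],
    [[0,0,0.02],[0,0,0]],
    [[0,0,0.03],[0,0,0]],
    [[0,0,0.04],[0,0,0]],
    [[0,0,0.05],[0,0,0]],
    [[0,0,0.06],[0,0,0]],
    [[0,0,0.06],[0,0,0]],
    [[0,0,0.06],[0,0,0]],
    [[0,0,0.06],[0,0,0]],
    [[0,0,0.06],[0,0,0]]
  ]
}}

```text
clock: 19.65
position: [0.4931, -0.1987, 0.0268]
eef_rot: [[-0.823, 0.568, 0.0], [0.568, 0.823, -0.0], [-0.0, 0.0, -1.0]]
contact_force: [-0.9, 0.1, -2.0]
grip_width: 0.0518
```

Request:
{"api": "drive_tool", "payload": {
  "steps": [
    [[0,0,0.01],[0,0,0]],
    [[0,0,0.02],[0,0,0]],
    [[0,0,0.03],[0,0,0]],
    [[0,0,0.03],[0,0,0]],
    [[0,0,0.03],[0,0,0]],
    [[0,0,0.03],[0,0,0]],
    [[0,0,0.03],[0,0,0]],
    [[0,0,0.03],[0,0,0]],
    [[0,0,0.03],[0,0,0]],
    [[0,0,0.03],[0,0,0]]
  ]
}}

```text
clock: 20.48
position: [0.4931, -0.1987, 0.0237]
eef_rot: [[-0.823, 0.568, 0.0], [0.568, 0.823, -0.0], [-0.0, 0.0, -1.0]]
contact_force: [0.7, -0.5, -1.7]
grip_width: 0.0522
```

Request:
{"api": "drive_tool", "payload": {
  "steps": [
    [[0,0,0.01],[0,0,0]],
    [[0,0,0.02],[0,0,0]],
    [[0,0,0.03],[0,0,0]],
    [[0,0,0.04],[0,0,0]],
    [[0,0,0.05],[0,0,0]],
    [[0,0,0.05],[0,0,0]],
    [[0,0,0.05],[0,0,0]],
    [[0,0,0.05],[0,0,0]],
    [[0,0,0.05],[0,0,0]],
    [[0,0,0.05],[0,0,0]]
  ]
}}

```text
clock: 21.32
position: [0.4931, -0.1987, 0.0189]
eef_rot: [[-0.823, 0.568, 0.0], [0.568, 0.823, -0.0], [-0.0, -0.0, -1.0]]
contact_force: [-2.0, 0.2, 2.5]
grip_width: 0.0521
```

Request:
{"api": "drive_tool", "payload": {
  "steps": [
    [[0,0,0.01],[0,0,0]],
    [[0,0,0.02],[0,0,0]],
    [[0,0,0.03],[0,0,0]],
    [[0,0,0.03],[0,0,0]],
    [[0,0,0.03],[0,0,0]],
    [[0,0,0.03],[0,0,0]],
    [[0,0,0.03],[0,0,0]],
    [[0,0,0.03],[0,0,0]],
    [[0,0,0.03],[0,0,0]],
    [[0,0,0.03],[0,0,0]]
  ]
}}

```text
clock: 22.15
position: [0.4932, -0.1987, 0.0161]
eef_rot: [[-0.823, 0.568, 0.0], [0.568, 0.823, -0.0], [-0.0, 0.0, -1.0]]
contact_force: [-2.8, 1.6, 5.4]
grip_width: 0.0523
```

Request:
{"api": "drive_tool", "payload": {
  "steps": [
    [[0,0,0.01],[0,0,0]],
    [[0,0,0.015],[0,0,0]],
    [[0,0,0.02],[0,0,0]],
    [[0,0,0.025],[0,0,0]],
    [[0,0,0.03],[0,0,0]],
    [[0,0,0.035],[0,0,0]],
    [[0,0,0.035],[0,0,0]],
    [[0,0,0.035],[0,0,0]],
    [[0,0,0.035],[0,0,0]],
    [[0,0,0.035],[0,0,0]]
  ]
}}

```text
clock: 22.98
position: [0.4933, -0.1987, 0.0136]
eef_rot: [[-0.823, 0.568, 0.001], [0.568, 0.823, -0.0], [-0.001, 0.0, -1.0]]
contact_force: [-5.6, 1.9, 10.4]
grip_width: 0.052
```

Request:
{"api": "drive_tool", "payload": {
  "steps": [
    [[0.002,-0.001,0.003],[0,0,0]],
    [[0.004,-0.003,0.006],[0,0,0]],
    [[0.004,-0.003,0.008],[0,0,0]],
    [[0.004,-0.003,0.008],[0,0,0]],
    [[0.004,-0.003,0.008],[0,0,0]],
    [[0.004,-0.003,0.008],[0,0,0]],
    [[0.004,-0.003,0.008],[0,0,0]],
    [[0.004,-0.003,0.008],[0,0,0]],
    [[0.004,-0.003,0.008],[0,0,0]],
    [[0.004,-0.003,0.008],[0,0,0]]
  ]
}}

```text
clock: 23.82
position: [0.4933, -0.1988, 0.0136]
eef_rot: [[-0.823, 0.568, 0.002], [0.568, 0.823, -0.001], [-0.002, 0.001, -1.0]]
contact_force: [-4.6, 3.4, 12.9]
grip_width: 0.052
```

Run:
```python
from h import *
s=read_state(); print({k:np.round(s[k],4).tolist() for k in("clock","position","contact_force","joint_vel","grip_width")})
o=[]
for c in("scene","wrist"):
    im=read_camera(c); o.append(cv2.resize(im[230:350,180:340] if c=="scene" else im,(400,300)))
    for l in("collar_top","spindle","holder","gauge","collet_block","yellow_bin"): print(c,l,[(round(d["score"],2),np.round(d["location"],4).tolist()) for d in place_of(c,l)[:2]]) if c=="scene" or l=="collar_top" else 0
cv2.imwrite("pics/v9.png",np.hstack(o)[:,:,::-1])
```

```text
{'clock': 23.8167, 'position': [0.4933, -0.1988, 0.0136], 'contact_force': [-4.6422, 3.3932, 12.9456], 'joint_vel': [-0.089, 0.0055, -0.0404, -0.0051, -0.1762, 0.0018], 'grip_width': 0.052}
scene collar_top [(0.86, [0.6306, 0.3485, 0.0533]), (0.73, [0.3032, 0.2177, 0.0588])]
scene spindle [(0.75, [0.4936, -0.2006, 0.0014]), (0.75, [0.466, 0.2385, -0.0023])]
scene holder [(0.72, [0.6075, 0.0014, 0.001]), (0.24, [0.4518, -0.4254, -0.005])]
scene gauge [(0.76, [0.4522, -0.4241, -0.0036])]
scene collet_block [(0.58, [0.4029, -0.0011, -0.0012])]
scene yellow_bin [(0.87, [0.4587, 0.4767, -0.0016])]
wrist collar_top []
```

View pics/v9.png

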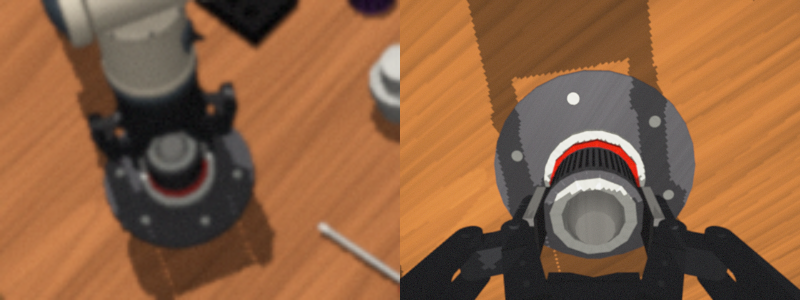

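The collar sits on the spigot down on the red seat. The hard stop is confirmed: 0.8 mm more command gave no motion and 2.5 N more force. Handing in.

```bash
python3 -c "
from plant import *
print(sign_off()); s=read_state(); print(s['clock'],s['position'],s['contact_force'],s['grip_width'])"
```

```text
the job is handed in; nothing more can be done
None
the job is handed in; nothing more can be done
```

I lifted the collar out of the die, threaded it over the spigot and turned it about 17°. I then pushed it fully home and handed in at 23.8 s with the gripper still holding and pressing. `sign_off` gives no verdict, so success rests on the checks below.

**Keyways:** I estimated their angle from the wrist picture through the bore and turned the collar to match the pin. The descent confirmed it: no contact at pin height, then the spring alone, about 4 N at first touch and 1 N/mm after that.

**Final checks:**
- **Fully home:** the tool stopped at 0.0136 m, which puts the collar's underside at about 30 mm. A further 0.8 mm of command gave no motion and 2.5 N more force, about 13 N in all.
- **Grip and attitude:** the fingers were 52 mm apart on the collar at the 80 N setting, with the tool tilted about 0.002 rad.
- **Sideways load:** about 6 N remained against the spigot. I tried to relieve it and it did not drop.
- **Bystanders:** the holder, gauge, collet block and yellow bin were found within about 5 mm of their starts. I did not re-measure the wrench and screwdriver, but the arm never went near them.

**Disagreements:**
- **Fingertips:** they sit about 35–38 mm behind the reported tool point, not at it. My first closing therefore shut above the collar without touching it. I measured the offset in the pictures and gripped correctly on the second try.
- **Collar at the end:** the recognition network no longer found the collar once it was seated. I confirmed its place from the pictures and forces instead.

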